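# Hold the vibration pen on the bearing unit's measuring spot

### The job

Lift the yellow vibration pen straight out of its black stand and set its sprung steel tip on the blue bearing housing, inside the red ring on the sloping metal pad, with the pen standing square to that pad. Press lightly, so that the tip is pushed in about half of its 12 mm spring travel and never jammed hard against its stop, and finish while still holding the pen there, steady, as for taking a reading. Leave the grease tin, the black marker, the lone bearing and the tally counter where they are.

Things in the scene. Friction and masses are not known exactly. Their poses are not given: they have to be found in the camera images.
- pen: yellow vibration pen, loose, 0.12 kg, 135 mm long, starts tip down in the stand, its top 140 mm above the bench. Origin at the end of the (unpressed) tip; z runs from there to the top end. Tip rod z 0 to 20 mm, round sleeve 16 mm thick to z = 45, then a rectangular case to z = 135, 26 mm along x, 22 along y, display on its -x side. Grip the case across y at about z = 110 mm
- pen_tip (a point): the end of the pen's steel tip, a ball end 8 mm in diameter; it moves with the tip as that is pushed in
- plunger (a joint): how far the sprung tip is pushed into the pen (along the pen's +z), in m: 0 = fully out, 0.012 = against its stop. It starts to move at about 1 N and takes 350 N/m beyond that (3 N at 6 mm, 5.2 N at the stop)
- stand: black block with a grey top, fixed, 70 x 60 x 62 mm high. Origin at the centre of its underside, z up. The pen's case stands 12 mm deep in a rectangular pocket with about 1 mm of play on each side, sleeve and tip in a bore below: lift it 57 mm straight up and its tip has left the stand
- housing: blue pillow-block bearing housing, fixed: foot 150 mm (along its x) x 50 x 16 mm with a bolt at each end, round body of 42 mm radius about a steel shaft along its y, 48 mm above the bench; top at 90 mm, small brass nipple behind the pad to 94 mm. Origin at the centre of its underside, z up
- pad: flat round light-metal measuring pad, 36 mm in diameter, on the housing's shoulder on its -x side (towards the robot, more or less). Origin at the centre of its face, 91 mm above the bench; z points straight out of the face, leaning 25 degrees from the vertical towards the housing's -x
- spot (a point): centre of the pad's face, marked by a red dot of 4 mm within a red ring of 16 mm inner and 21 mm outer diameter
- tin: round grease tin, loose bystander, 63 mm in diameter, 43 mm high; origin at the centre of its underside
- black_marker: black marker lying down, loose bystander, 125 x 18 x 20 mm, long along its x; origin at the centre of its underside
- loose_bearing: lone ball bearing lying flat, loose bystander, 62 mm in diameter, 14 mm high; origin at the centre of its underside
- counter: white tally counter with a finger ring, loose bystander, 91 x 47 x 26 mm; origin at the centre of its underside
Not all that is in view belongs to the job. Of the things like the pen, leave any that is green; of the rest the smaller one is meant.

How it is judged:
By the outcome, as a careful person would: the job done as asked, in the order asked, and still so for the second after the job is handed in, while the arm keeps its last pose, push and grip.
It also fails if it takes over 42 s, if anything falls off the work surface, if the arm or the gripper's body presses on something with over 40 N, if the wrist force passes 120 N, or if a joint passes its speed limit or range.

### The arm

A 6-joint arm with a two-finger parallel gripper is mounted at the origin on a cart in front of the work surface, level with it; the furniture and walls round the work are solid. World frame = base frame: x ahead of the robot, y to its left, z up, the work surface at z = 0. Lengths are in m, angles in degrees, forces in N, time in s.
With the tool pointing down it reaches from about 0.275 to 0.75 m from the base axis. Payload 10.2 kg.
Tool frame: the origin (TCP) lies at the very end of the fingers, on their centre line; the grasp point (between the pads) lies 19 mm behind it; z points along the fingers, y is the line along which they close (so a half turn about z gives the same grasp; the last joint's range is limited). The gripper opens to 88 mm and grips with 3 to 60 N. Pads are 18 mm wide; open, the fingers measure 123 mm over their backs; the gripper's body (75 mm by 187 mm) begins 45 mm behind the grasp point.
Start: joints at [58.247, 17.928, 85.812, -0, 76.261, -12.8], TCP at [0.171, 0.497, 0.239] pointing down, gripper open.
Joint ranges: [-168.41, 168.41], [-55.51, 124.54], [10.69, 146.95], [-70.63, 250.63], [1, 178], [-165.06, 165.06]. Speed limits (degrees/s): [136.94, 136.94, 172.46, 180, 180, 180].

### API

Orientations are given as [roll, pitch, yaw] about the fixed x, y, z axes, in that order (R = Rz(yaw) Ry(pitch) Rx(roll)).
In Python, from plant import observe, read_camera, sign_off, masks_of gives the robot as it stands.
- The arm moves only by the tool move_arm, never from a script. Its argument "targets" is a list that holds one entry, the list of rows, each a list of 5 numbers: the opening, from -1 (shut) to 1 (fully open), then the shift along the tool's x, y, z scaled (see below), then the turn about the tool's z scaled (see below). A call has 1 to 10 rows; each row shifts and turns the commanded pose from where the row before left it, along the tool's axes as they then stand; what a row does not reach is not made up. The controller multiplies each number of a shift by 40 mm and each number of a turn by 90 degrees. A row lasts 1/8 s, in which the tool goes at most 62.5 mm and 10.7 degrees, less where a joint would pass 70% of its speed; a pose out of reach is approached as far as the arm can. A call with a number of a shift or a turn outside -1 to 1 is refused whole. A call with a gripper value outside its range is refused whole. The fingers move at their own pace and stop on an object; the grip force is fixed at half the most. Time passes only in rows, so rows that do not move let the fingers close. It gives the time, the measured TCP pose, the force, the opening and the grip force at its end, in the units of the state.
- observe(): the state, without advancing time (a new reading comes with each control period).
- read_camera(name): name is "scene" or "top" or "wrist"; returns a dict with "img" (384x512x3 uint8, red, green, blue), "fx", "fy", "cx", "cy" (pixels), "view" (4x4, takes a point from world to camera coordinates). Camera axes: x right, y up, looking along -z (the intrinsics and any distortion apply to the point x, -y, -z); pixel columns grow to the right and rows downward; lengths in m; the calibration is good to about 2 mm. A picture is of the moment at which its call begins. There is no depth.
- sign_off(): hands the job in; it is judged then, once.
Trained networks look in a picture, given as the dict that the camera call returned (one of the last four; its "shot" number tells which), for a name from the list of things; names that differ only in an ending like _2 or _b are one class to them, and where a whole thing is asked for, a point or a joint stands for the part that bears it (a point fixed in the world has none). Each returns a list of dicts, best first, with "p" (0 to 1); they miss things now and then, are a little off and sometimes report something else, mostly with a low value. They report only what shows in the picture. A call takes as long as a camera call. They do not tell look-alikes from the thing itself.
- masks_of(picture, name): "pixels" (384x512 bool, what is visible of it) and "uv" ([column, row] in pixels, amid what is visible of it).
The state is a dict: "time": time; "q": joint angles; "joint_vel": joint speeds; "effort": joint torques, N m; "ee_pos": TCP position; "tool_rot": TCP orientation; "ft_force": force on the tool from outside, world axes, zero at the start; "moment": the same for the moment, N m; "width": finger opening in m; "grasp_force": force on a finger pad.
Only numpy, scipy, OpenCV 4.12 (cv2) and the standard library are available. Lean on these libraries where they do the work, as an engineer would, in place of code of your own. Each camera call takes 0.05 s, during which the arm holds its last target. There are 200 camera calls.

## Working session

There is one attempt and no reset: what is moved stays moved. The work goes in short steps, Python scripts to look and compute and a tool call to move; the robot and the scene stay as the last step left them, time stands still between calls to the robot, and variables do not carry over. Pictures are saved under pics/ and viewed, at most 10 in all, crops included, and the job is handed in when it is done.

Besides the shell and the picture viewer there is one more tool, called after ">>>" as name(argument=value, ...) on one line, values as JSON. move_arm: Moves the arm, as the interface text tells. Its arguments: {"type":"object","properties":{"targets":{"type":"array","items":{"type":"array","items":{"type":"array","items":{"type":"number"}}}}},"required":["targets"]}

```bash
ls; mkdir -p pics
python3 - <<'E'
from plant import *
import cv2,numpy as np
s=observe();print({k:np.round(v,3) for k,v in s.items()})
ims=[]
for c in("scene","top"):
    r=read_camera(c);ims.append(r)
    cv2.imwrite(f"pics/{c}0.png",r["img"][:,:,::-1])
    print(c,r["fx"],r["cx"],r["cy"],[k for k in r],np.round(r["view"],4).tolist())
    for n in("pen","stand","housing","pad","tin","black_marker","loose_bearing","counter"):
        print(n,[(round(m["p"],2),np.round(m["uv"]).tolist(),int(m["pixels"].sum())) for m in masks_of(r,n)])
cv2.imwrite("pics/a.png",cv2.resize(np.vstack([i["img"] for i in ims])[:,:,::-1],(400,600)) )
E
```

```text
pics
{'time': np.float64(0.0), 'q': array([ 58.248,  17.955,  85.855,  -0.   ,  76.26 , -12.8  ]), 'joint_vel': array([-0.058, -0.014, -0.04 ,  0.031,  0.078, -0.025]), 'effort': array([ 0.0000e+00, -4.0221e+01, -2.5226e+01,  6.9000e-02,  3.5000e-02,
       -0.0000e+00]), 'ee_pos': array([0.17 , 0.496, 0.238]), 'tool_rot': array([-1.79930e+02, -1.50000e-02,  1.61048e+02]), 'ft_force': array([ 0.099,  0.33 , -0.107]), 'moment': array([-0.016,  0.007, -0.019]), 'grasp_force': np.float64(0.0), 'width': np.float64(0.088)}
scene 489.96666165177584 263.2337676146108 191.6726323452478 ['img', 'fx', 'fy', 'cx', 'cy', 'view', 'shot'] [[-0.7373, -0.6756, -0.0047, 0.4217], [0.5266, -0.579, 0.6224, -0.2685], [-0.4232, 0.4564, 0.7827, -1.1435], [0.0, 0.0, 0.0, 1.0]]
pen [(0.86, [332.0, 131.0], 304), (0.62, [365.0, 140.0], 779), (0.52, [342.0, 110.0], 288)]
stand [(0.75, [326.0, 152.0], 841)]
housing [(0.87, [234.0, 230.0], 1462)]
pad [(0.53, [235.0, 220.0], 141)]
tin [(0.69, [280.0, 173.0], 472)]
black_marker [(0.53, [326.0, 154.0], 778)]
loose_bearing [(0.58, [236.0, 219.0], 170), (0.52, [246.0, 184.0], 295)]
counter [(0.87, [186.0, 313.0], 284)]
top 444.0708990348121 254.10700973582667 189.9259793029049 ['img', 'fx', 'fy', 'cx', 'cy', 'view', 'shot'] [[-0.0144, -0.9996, -0.0243, 0.0871], [0.9957, -0.0166, 0.0912, -0.5198], [-0.0916, -0.0229, 0.9955, -1.4024], [0.0, 0.0, 0.0, 1.0]]
pen [(0.53, [355.0, 226.0], 207), (0.53, [372.0, 182.0], 128), (0.5, [347.0, 191.0], 92)]
stand [(0.56, [336.0, 197.0], 519)]
housing [(0.58, [219.0, 196.0], 849)]
pad []
tin [(0.79, [282.0, 186.0], 335)]
black_marker [(0.74, [282.0, 222.0], 175)]
loose_bearing [(0.64, [262.0, 168.0], 158)]
counter [(0.78, [152.0, 222.0], 234)]
```

Run:
```python
import cv2
a=cv2.imread("pics/scene0.png")[70:340,140:420];b=cv2.imread("pics/top0.png")[130:260,130:400]
cv2.imwrite("pics/s1.png",cv2.resize(a,None,fx=2.2,fy=2.2,interpolation=2));cv2.imwrite("pics/t1.png",cv2.resize(b,None,fx=2.9,fy=2.9,interpolation=2))
```

```text
(no output)
```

View pics/s1.png

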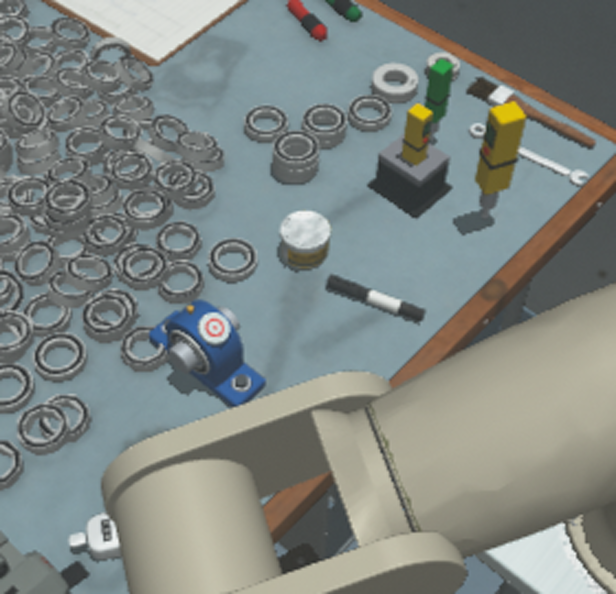

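View pics/t1.png

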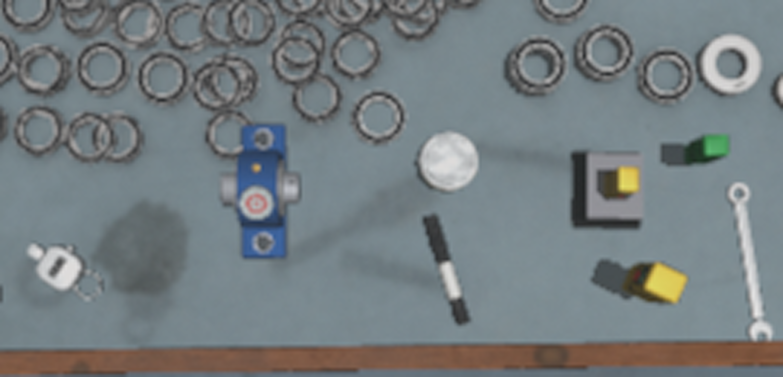

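Three pen-like things are in view: the yellow one in the stand (scene 332,131; top 347,191), a bigger yellow one standing free (scene 365,140; top 355,226) and a green one (scene 342,110; top 372,182). The pen meant is the smaller yellow one, in the black stand, and the crop confirms it. The pad with its red ring is at scene (238,219) and faces the robot.

```bash
cat > h.py <<'E'
import numpy as np,cv2
from plant import *
from scipy.optimize import least_squares
def ray(r,uv):
    V=np.array(r["view"]);R=V[:3,:3];c=-R.T@V[:3,3]
    d=R.T@np.array([(uv[0]-r["cx"])/r["fx"],-(uv[1]-r["cy"])/r["fy"],-1]);return c,d
def atz(r,uv,z):
    c,d=ray(r,uv);return c+d*(z-c[2])/d[2]
def proj(r,P):
    V=np.array(r["view"]);p=(np.atleast_2d(P)@V[:3,:3].T)+V[:3,3]
    return np.c_[r["cx"]+r["fx"]*p[:,0]/-p[:,2],r["cy"]-r["fy"]*p[:,1]/-p[:,2]]
def tri(obs):
    A=np.zeros((3,3));b=np.zeros(3)
    for r,uv in obs:
        c,d=ray(r,uv);d/=np.linalg.norm(d);M=np.eye(3)-np.outer(d,d);A+=M;b+=M@c
    return np.linalg.solve(A,b)
E
python3 - <<'E'
from h import *
r=read_camera("top");s=read_camera("scene")
off=lambda x,y:(130+x/2.9,130+y/2.9)
so=lambda x,y:(140+x/2.2,70+y/2.2)
print("pen top",atz(r,off(628,180),.14), "stand top c",atz(r,off(614,188),.062))
for n,p in dict(tl=(587,152),tr=(641,152),br=(641,226),bl=(587,222)).items(): print(n,atz(r,off(*p),.062))
print("big",tri([(r,off(665,283)),(s,so(506,117))]),"green",tri([(r,off(715,147)),(s,so(440,68))]))
print("spot",tri([(r,off(256,203)),(s,so(214,327))]),atz(r,off(256,203),.091),atz(s,so(214,327),.091))
print("bolts",atz(r,off(263,137),.02),atz(r,off(263,243),.02),"tin",atz(r,off(449,160),.043))
print("shaft",atz(r,off(222,188),.048),atz(r,off(299,188),.048),"nip",atz(r,off(257,168),.094))
E
```

```text
pen top [ 0.49968627 -0.19512408  0.14      ] stand top c [ 0.49784732 -0.19431306  0.062     ]
tl [ 0.53717398 -0.16664585  0.062     ]
tr [ 0.53618678 -0.22446381  0.062     ]
br [ 0.45662069 -0.22173846  0.062     ]
bl [ 0.46180613 -0.16435014  0.062     ]
big [ 0.39568668 -0.22042336  0.17729713] green [ 0.53402913 -0.28583137  0.12966959]
spot [0.48569759 0.18764655 0.08952011] [0.48587467 0.18771718 0.091     ] [0.48461152 0.18815057 0.091     ]
bolts [0.56462558 0.1867719  0.02      ] [0.44631461 0.18766522 0.02      ] tin [ 0.53296109 -0.01905651  0.043     ]
shaft [0.50591606 0.22929369 0.048     ] [0.50453639 0.1451069  0.048     ] nip [0.52271128 0.1860836  0.094     ]
```

>>> move_arm(targets=[[[1,0,0,0,-0.105],[1,0,0,0,-0.105],[1,-0.46,-0.96,0,0],[1,-0.46,-0.96,0,0],[1,-0.46,-0.96,0,0],[1,-0.46,-0.96,0,0],[1,-0.46,-0.96,0,0],[1,-0.46,-0.96,0,0],[1,-0.46,-0.96,0,0],[1,-0.46,-0.96,0,0]]])

```text
time: 2.25
ee_pos: [0.3179, 0.1879, 0.2389]
tool_rot: [180.0, 0.0, 179.9]
ft_force: [0.6, 0.0, 1.0]
width: 0.0884
grasp_force: 0.0
```

>>> move_arm(targets=[[[1,-0.46,-0.96,0,0],[1,-0.46,-0.96,0,0],[1,-0.46,-0.96,0,0],[1,-0.46,-0.96,0,0],[1,-0.46,-0.96,0,0],[1,-0.46,-0.96,0,0],[1,-0.46,-0.96,0,0],[1,-0.46,-0.96,0,0],[1,-0.46,-0.96,0,0],[1,-0.46,-0.96,0,0]]])

```text
time: 3.5
ee_pos: [0.5016, -0.1963, 0.2387]
tool_rot: [-180.0, 0.0, 179.9]
ft_force: [0.0, 0.4, -0.2]
width: 0.0882
grasp_force: 0.0
```

Run:
```python
from h import *
s=observe();print(s["time"],s["ee_pos"],s["tool_rot"],np.round(s["q"],2))
r=read_camera("wrist");cv2.imwrite("pics/w1.png",r["img"][:,:,::-1])
for n in("pen","stand"):
    for m in masks_of(r,n):
        print(n,round(m["p"],2),m["uv"],int(m["pixels"].sum()),cv2.minAreaRect(np.argwhere(m["pixels"])[:,::-1].astype(np.int32)))
print(proj(r,[[.4997,-.1951,.14],[.4997,-.1951,.062]]))
```

```text
3.5 [ 0.50156479 -0.19634609  0.23873887] [-1.79997874e+02  9.06596447e-03  1.79936345e+02] [ -33.85   19.64   83.45    0.     76.9  -123.79]
pen 0.98 [215.7, 46.8] 4130 ((216.10000610351562, 46.79998779296875), (76.92073059082031, 60.373836517333984), 26.56505012512207)
pen 0.94 [254.2, 187.2] 1233 ((253.5, 187.0), (48.0, 27.0), 90.0)
pen 0.91 [161.4, 213.8] 1508 ((161.44137573242188, 215.50344848632812), (35.377376556396484, 63.94502258300781), 41.633541107177734)
stand 0.93 [249.1, 159.4] 3800 ((253.0, 169.0), (80.0, 64.0), 90.0)
stand 0.27 [252.4, 188.2] 1149 ((253.0, 187.5), (47.0, 26.0), 90.0)
[[253.69783326 192.88658235]
 [253.13699708 173.19812169]]
```

View pics/w1.png

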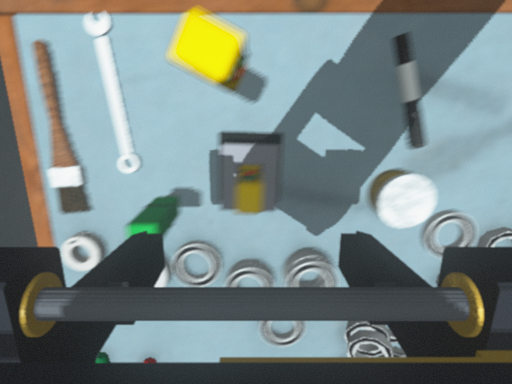

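The pen stands in the middle of the stand at about (251,195), square to the picture. The big yellow one at (216,47) and the green one at (155,215) are clear of the fingers' path. I'll measure the top face more closely.

Run:
```python
from h import *
r=read_camera("wrist")
m=next(m for m in masks_of(r,"pen") if abs(m["uv"][0]-254)<20)["pixels"]
h=cv2.cvtColor(r["img"],cv2.COLOR_RGB2HSV);y=(cv2.inRange(h,(15,120,40),(35,255,255))>0)
y[:155]=0;y[220:]=0;y[:,:225]=0;y[:,275:]=0
for row in range(160,216,4):
    print(row,np.ptp(np.where(m[row])[0]) if m[row].any() else 0,np.where(m[row])[0][[0,-1]] if m[row].any() else'',np.where(y[row])[0][[0,-1]] if y[row].any() else '',r["img"][row,250])
for dx,dy in((-13,-11),(13,-11),(13,11),(-13,11)):
    print(proj(r,[[.4997+dx/1e3,-.1951+dy/1e3,.14]]))
s=cv2.resize(r["img"][140:225,205:300,::-1],None,fx=6,fy=6,interpolation=2);cv2.imwrite("pics/w2.png",s)
```

```text
160 0   [ 92  98 104]
164 8 [251 259] [246 253] [105  98  57]
168 20 [243 263] [243 263] [104  95  41]
172 22 [242 264] [243 263] [117  62  44]
176 24 [241 265] [242 264] [54 83 65]
180 25 [241 266] [242 265] [108  98  46]
184 27 [240 267] [241 266] [143 129  34]
188 27 [240 267] [241 266] [146 130  33]
192 26 [240 266] [241 266] [147 131  31]
196 25 [241 266] [241 266] [147 130  34]
200 26 [240 266] [241 266] [148 132  42]
204 26 [240 266] [241 265] [147 131  40]
208 26 [240 266] [241 265] [144 130  34]
212 20 [243 263]  [141 147 124]
[[239.35107142 177.77492582]]
[[239.78230113 209.18394525]]
[[266.95195401 209.09272642]]
[[267.28045961 177.67976686]]
```

View pics/w2.png

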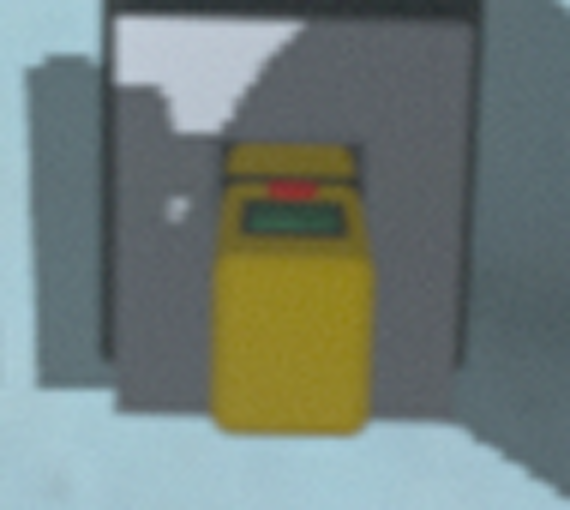

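>>> move_arm(targets=[[[1,-0.025,0.02,0.5,0],[1,0,0,0.8,0],[1,0,0,0.8,0],[1,0,0,0.8,0],[1,0,0,0.47,0],[1,0,0,0.2,0],[1,0,0,0,0]]])

```text
time: 4.62
ee_pos: [0.5021, -0.1937, 0.0963]
tool_rot: [-180.0, 0.0, 180.0]
ft_force: [0.4, -0.3, -0.5]
width: 0.0882
grasp_force: 0.0
```

>>> move_arm(targets=[[[-1,0,0,0,0],[-1,0,0,0,0],[-1,0,0,0,0],[-1,0,0,0,0],[-1,0,0,0,0],[-1,0,0,0,0]]])

```text
time: 5.38
ee_pos: [0.5021, -0.1942, 0.0959]
tool_rot: [180.0, -0.0, 179.9]
ft_force: [-0.5, -0.1, -0.8]
width: 0.0304
grasp_force: 0.0
```

>>> move_arm(targets=[[[-1,0,0,0,0],[-1,0,0,0,0],[-1,0,0,0,0]]])

```text
time: 5.75
ee_pos: [0.5021, -0.1942, 0.0959]
tool_rot: [-180.0, -0.0, 179.9]
ft_force: [0.1, -0.1, -0.1]
width: 0.0218
grasp_force: 30.0
```

>>> move_arm(targets=[[[-1,0,0,-0.3,0],[-1,0,0,-0.5,0],[-1,0,0,-0.5,0],[-1,0,0,-0.7,0],[-1,0,0,-0.8,0],[-1,0,0,-0.8,0],[-1,0,0,-0.4,0],[-1,0,0,0,0]]])

```text
time: 6.75
ee_pos: [0.5023, -0.1942, 0.2573]
tool_rot: [-179.9, 0.1, 180.0]
ft_force: [0.3, 0.1, -1.9]
width: 0.0211
grasp_force: 30.0
```

Run:
```python
from h import *
s=observe();print(s["time"],s["ee_pos"],s["tool_rot"],s["width"],s["ft_force"])
r=read_camera("scene");V=np.array(r["view"])
m=masks_of(r,"pen");p=proj(r,[[.502,-.194,.10],[.502,-.194,.235]]);print(p)
for k in m: print(k["p"],k["uv"],cv2.fitLine(np.argwhere(k["pixels"])[:,::-1].astype(np.float32),2,0,.01,.01).ravel()[:2])
print((p[1]-p[0])/np.linalg.norm(p[1]-p[0]))
u,v=p.mean(0).astype(int)
cv2.imwrite("pics/s2.png",cv2.resize(r["img"][max(v-70,0):v+70,u-90:u+90,::-1],None,fx=4,fy=4,interpolation=2))
```

```text
6.75 [ 0.50231634 -0.19423267  0.25734845] [-1.79922088e+02  1.24045950e-01  1.79953563e+02] 0.02114635530251969 [ 0.32292838  0.10616592 -1.94768509]
[[328.57051838 130.53801115]
 [333.80061373  92.75522505]]
0.54 [337.5, 121.1] [0.09221104 0.99573946]
[ 0.13711788 -0.99055474]
```

View pics/s2.png

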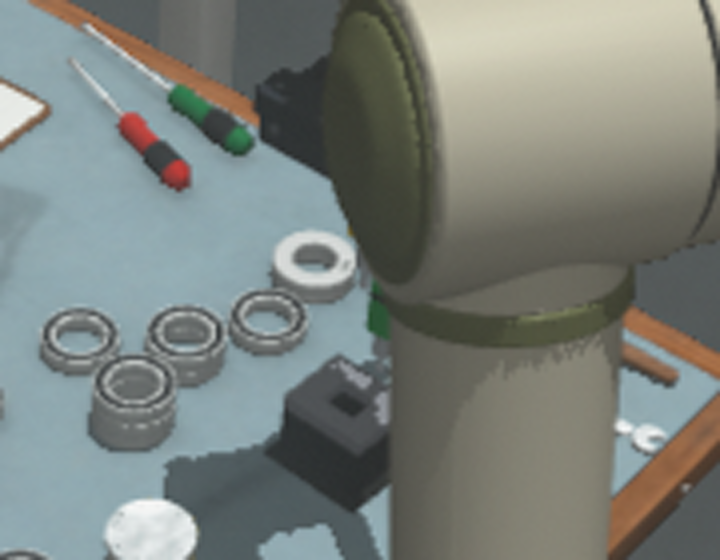

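>>> move_arm(targets=[[[-1,-0.5,0,0,0],[-1,-0.7,0,0,0],[-1,-0.5,0,0.5,0],[-1,0,0,0.8,0],[-1,0,0,0.8,0],[-1,0,0,0.8,0],[-1,0,0,0.5,0],[-1,0,0,0.15,0],[-1,0,0,0,0]]])

```text
time: 7.98
ee_pos: [0.57, -0.1942, 0.1138]
tool_rot: [180.0, -0.0, 179.9]
ft_force: [-0.8, 0.7, -1.4]
width: 0.0221
grasp_force: 30.0
```

>>> move_arm(targets=[[[-1,0.3,0,0,0],[-1,0.3,0,0,0],[-1,0.1,0,0,0],[-1,0.1,0,0,0],[-1,0.1,0,0,0],[-1,0.1,0,0,0]]])

```text
time: 8.72
ee_pos: [0.5321, -0.1945, 0.1154]
tool_rot: [-179.9, 0.3, 179.9]
ft_force: [8.3, 0.6, -2.5]
width: 0.0218
grasp_force: 30.0
```

>>> move_arm(targets=[[[-1,0.1,0,0,0],[-1,0.1,0,0,0],[-1,0.1,0,0,0],[-1,0.1,0,0,0],[-1,0.1,0,0,0],[-1,0,0,0,0]]])

```text
time: 9.48
ee_pos: [0.5119, -0.1948, 0.1157]
tool_rot: [-179.9, 0.3, 179.9]
ft_force: [4.7, -0.2, 0.3]
width: 0.0215
grasp_force: 30.0
```

Run:
```python
from h import *
for c in("top","scene","wrist"):
    r=read_camera(c);cv2.imwrite(f"pics/{c}3.png",r["img"][:,:,::-1])
    for k in masks_of(r,"pen"): print(c,k["p"],k["uv"],k["pixels"].sum())
cv2.imwrite("pics/w3.png",np.hstack([cv2.imread("pics/wrist3.png")[100:330,130:390],cv2.imread("pics/scene3.png")[60:290,230:490]]))
```

```text
wrist 0.92 [109.2, 239.7] 1885
wrist 0.83 [249.8, 266.4] 2463
wrist 0.62 [207.4, 19.0] 4121
```

View pics/w3.png

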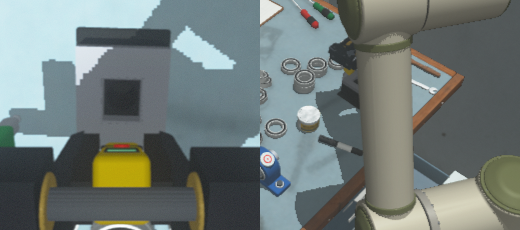

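```bash
cat >> h.py <<'E'
def penpts(tcp,th,dx=0,dz=0,zg=.110):
    # pen tilted th deg about world y at grasp point (top toward -x); returns fn pen coords->world
    g=np.array(tcp)+[0,0,.019];t=np.radians(th)
    ez=np.array([-np.sin(t),0,np.cos(t)]);ex=np.array([np.cos(t),0,np.sin(t)]);ey=np.array([0,1,0])
    return lambda x,y,z: g+ex*(x+dx)+ey*y+ez*(z-zg+dz)
E
python3 - <<'E'
from h import *
r=read_camera("wrist");s=observe();tcp=s["ee_pos"];print(tcp,s["ft_force"])
for row in range(236,296,2): print(row,r["img"][row,247:253].mean(0).round(),end='; ')
print()
V=np.array(r["view"]);print("cam",-V[:3,:3].T@V[:3,3],"look",-V[2,:3])
for th in(0,15,20,25,30):
    f=penpts(tcp,th)
    print(th,proj(r,[f(-.013,0,.135),f(.013,0,.135),f(-.013,0,.115),f(-.013,0,.09)])[:,1].round(1),proj(r,[f(-.013,.011,.135),f(-.013,-.011,.135)])[:,0].round(1))
cv2.imwrite("pics/w4.png",cv2.resize(r["img"][225:305,205:295,::-1],None,fx=6,fy=6,interpolation=2))
E
```

```text
[ 0.51194365 -0.19483342  0.11566533] [ 5.64944762 -0.32145499  1.05743151]
236 [106. 111. 115.]; 238 [104. 111. 114.]; 240 [104. 112. 116.]; 242 [110. 107.  80.]; 244 [133.  63.  35.]; 246 [173.  48.  39.]; 248 [67. 67. 51.]; 250 [ 92. 154. 116.]; 252 [87. 80. 44.]; 254 [118. 104.  19.]; 256 [140. 125.  10.]; 258 [161. 142.  10.]; 260 [172. 152.  10.]; 262 [182. 161.  10.]; 264 [188. 167.  10.]; 266 [187. 165.  10.]; 268 [187. 166.  10.]; 270 [187. 166.  10.]; 272 [188. 165.  10.]; 274 [188. 166.  10.]; 276 [187. 165.  10.]; 278 [186. 165.  10.]; 280 [186. 166.  10.]; 282 [186. 166.  10.]; 284 [187. 167.  10.]; 286 [174. 155.  26.]; 288 [67. 70. 71.]; 290 [74. 76. 78.]; 292 [79. 82. 83.]; 294 [75. 79. 80.]; 
cam [ 0.44283219 -0.19508541  0.26170658] look [ 0.27484611 -0.00288686 -0.9614839 ]
0 [267.9 329.4 244.3 222.9] [283.7 222.2]
15 [247.4 318.1 239.  231.4] [283.  222.8]
20 [241.  313.2 237.7 234.6] [282.7 223.1]
25 [235.1 307.7 236.6 238.1] [282.3 223.4]
30 [229.5 301.8 235.8 241.6] [281.9 223.7]
```

View pics/w4.png

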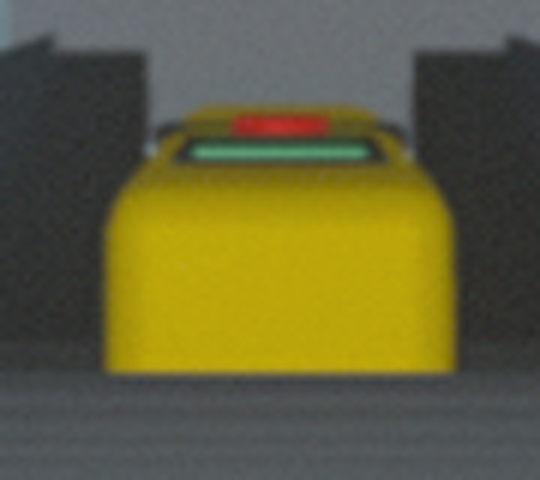

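```bash
cat > fit.py <<'E'
from h import *
r=read_camera("wrist");s=observe();tcp=s["ee_pos"]
V=np.array(r["view"]);R=V[:3,:3];c=-R.T@V[:3,3]
r0=dict(r);V0=V.copy();c0=c-tcp+np.array([.50156,-.19635,.23874]);V0[:3,3]=-R@c0;r0["view"]=V0
# feature z on -x face from first photo; pen x0 chosen so top rear edge at row 182
x0=least_squares(lambda x:proj(r0,[[x[0]-.013,-.195,.14]])[0,1]-182.2,[.5]).x[0]
z=lambda row:least_squares(lambda q:proj(r0,[[x0-.013,-.195,.1+q[0]]])[0,1]-row,[0.]).x[0]+.1-.005
zr,zd=z(171.7),z(176.4);print("pen x0",x0,"z red,display",zr,zd,"low front row",proj(r0,[[x0+.013,-.195,.14]])[0,1])
def fit(rows,dz=0):
    def e(p):
        f=penpts(tcp,p[0],p[1],dz)
        return proj(r,[f(-.013,0,.135),f(-.013,0,zr),f(-.013,0,zd),f(-.013,0,.045)])[:,1]-rows
    q=least_squares(e,[20,0.],x_scale=[10,.005]);return q.x,q.fun
E
python3 - <<'E'
from fit import *
for dz in(-.005,0,.005):print(dz,fit(np.array([255,246,250.3,241.]),dz))
E
```

```text
pen x0 0.5044289245145872 z red,display 0.09394191204986484 0.11380886873460577 low front row 213.2354157841231
-0.005 (array([2.06356161e+01, 5.87129766e-03]), array([-0.03866052,  0.54814501, -0.28256911, -0.22698999]))
0 (array([2.07784532e+01, 5.42789669e-03]), array([-0.00735545,  0.51674116, -0.30962984, -0.19982232]))
0.005 (array([2.0921845e+01, 5.0095461e-03]), array([ 0.02565769,  0.4835521 , -0.33896182, -0.17030105]))
```

>>> move_arm(targets=[[[-1,0.1,0,0,0],[-1,0.075,0,0,0],[-1,0,0,0,0],[-1,-0.3,0,0,0],[-1,-0.3,0,0,0],[-1,0,0,0,0]]])

```text
time: 10.62
ee_pos: [0.5278, -0.1941, 0.1136]
tool_rot: [180.0, -0.0, 180.0]
ft_force: [0.1, 0.7, -1.7]
width: 0.0216
grasp_force: 30.0
```

Run:
```python
from fit import *
print(tcp,s["ft_force"])
for row in range(226,264): print(row,*r["img"][row,247:253].mean(0).astype(int),end='; ')
cv2.imwrite("pics/w5.png",cv2.resize(r["img"][215:305,205:295,::-1],None,fx=6,fy=6,interpolation=2))
```

```text
pen x0 0.5043879941743834 z red,display 0.09272559286165045 0.11322503519823293 low front row 213.2789540889842
[ 0.52728412 -0.19402297  0.11356532] [-0.41147045 -0.42222748 -1.61771764]
226 107 113 118; 227 108 113 118; 228 107 113 117; 229 107 118 123; 230 110 126 132; 231 109 129 136; 232 109 129 135; 233 109 128 134; 234 109 128 135; 235 109 128 134; 236 109 128 135; 237 109 128 134; 238 109 128 134; 239 110 129 135; 240 109 128 134; 241 110 130 136; 242 126 149 157; 243 158 188 196; 244 173 203 210; 245 190 221 228; 246 194 226 233; 247 192 216 226; 248 189 136 144; 249 172 86 72; 250 115 119 88; 251 75 101 80; 252 91 91 56; 253 123 110 40; 254 141 125 33; 255 151 134 23; 256 159 141 20; 257 165 147 20; 258 171 152 21; 259 177 156 17; 260 182 161 17; 261 185 163 15; 262 186 164 15; 263 186 164 14;
```

```bash
cat >> fit.py <<'E'
def fit3(rows,dz=0):
    def e(p):
        f=penpts(tcp,p[0],p[1],dz)
        return proj(r,[f(-.013,0,.135),f(-.013,0,zr),f(-.013,0,zd)])[:,1]-rows
    q=least_squares(e,[20,0.],x_scale=[10,.005]);return q.x,q.fun
E
python3 - <<'E'
from fit import *
print(fit3(np.array([253.3,248.7,250.8])),fit3(np.array([253.8,248.3,251])),fit3(np.array([255,246,250.3])))
E
```

```text
pen x0 0.5040783354358257 z red,display 0.09265314667915128 0.1131910034167746 low front row 213.2953295596844
(array([2.28718686e+01, 6.25313693e-03]), array([ 0.05849241,  0.08460904, -0.14309404])) (array([2.23894008e+01, 6.24367670e-03]), array([ 0.12101777,  0.17518999, -0.2961894 ])) (array([2.02883964e+01, 5.75789282e-03]), array([ 0.16689368,  0.24221782, -0.40906646]))
```

View pics/w5.png

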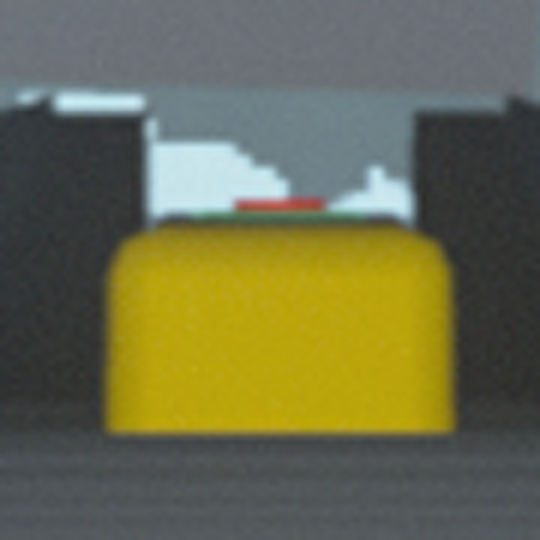

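>>> move_arm(targets=[[[-1,0,0,-0.4,0],[-1,0,0,-0.8,0],[-1,0,0,-0.8,0],[-1,0,0,-0.8,0],[-1,0,0,-0.4,0],[-1,0.15,0.4,0,0],[-1,0.25,0.8,0,0],[-1,0.25,0.8,0,0],[-1,0.25,0.8,0,0],[-1,0.25,0.8,0,0]]])

```text
time: 11.98
ee_pos: [0.4797, -0.0481, 0.2406]
tool_rot: [179.9, -0.1, 180.0]
ft_force: [0.3, 0.3, -1.9]
width: 0.0219
grasp_force: 30.0
```

>>> move_arm(targets=[[[-1,0.25,0.8,0,0],[-1,0.25,0.8,0,0],[-1,0.25,0.8,0,0],[-1,0.25,0.8,0,0],[-1,0.25,0.8,0,0],[-1,0.25,0.8,0,0],[-1,0.25,0.8,0,0],[-1,0,0.4,0,0],[-1,0,0,0,0]]])

```text
time: 13.1
ee_pos: [0.411, 0.1904, 0.2413]
tool_rot: [-180.0, -0.1, -180.0]
ft_force: [0.5, 0.8, -2.5]
width: 0.0221
grasp_force: 30.0
```

Run:
```python
from h import *
s=observe();print(s["time"],s["ee_pos"],s["tool_rot"],s["ft_force"])
ims=[]
for c in("scene","top"):
    r=read_camera(c);cv2.imwrite(f"pics/{c}5.png",r["img"][:,:,::-1])
    f=penpts(s["ee_pos"],24.5,.006);uv=proj(r,[f(0,0,0),f(0,0,.045),f(0,0,.135),[.4855,.188,.091]]);print(c,uv.round(1).tolist())
    for n in("pen","pen_tip","pad"):
        for k in masks_of(r,n): print(n,k["p"],k["uv"],k["pixels"].sum())
    u,v=uv[1].astype(int);ims.append(cv2.resize(r["img"][v-50:v+50,u-65:u+65,::-1],None,fx=6 if c=="scene" else 3,fy=6 if c=="scene" else 3,interpolation=2))
    print(u,v)
cv2.imwrite("pics/s5.png",ims[0]);cv2.imwrite("pics/t5.png",ims[1])
```

```text
13.1 [0.41100963 0.1903586  0.24127904] [-1.79979589e+02 -6.56437854e-02 -1.79960775e+02] [ 0.4831091   0.79593993 -2.50489554]
scene [[242.2, 206.5], [247.5, 200.0], [259.5, 185.4], [237.1, 218.4]]
pen 0.6 [247.5, 204.5] 37
pad 0.54 [237.3, 218.8] 168
247 200
top [[214.8, 206.5], [213.2, 212.4], [209.7, 225.4], [218.2, 200.1]]
pen 0.62 [354.9, 228.2] 243
pen 0.61 [371.9, 179.7] 121
213 212
```

View pics/s5.png

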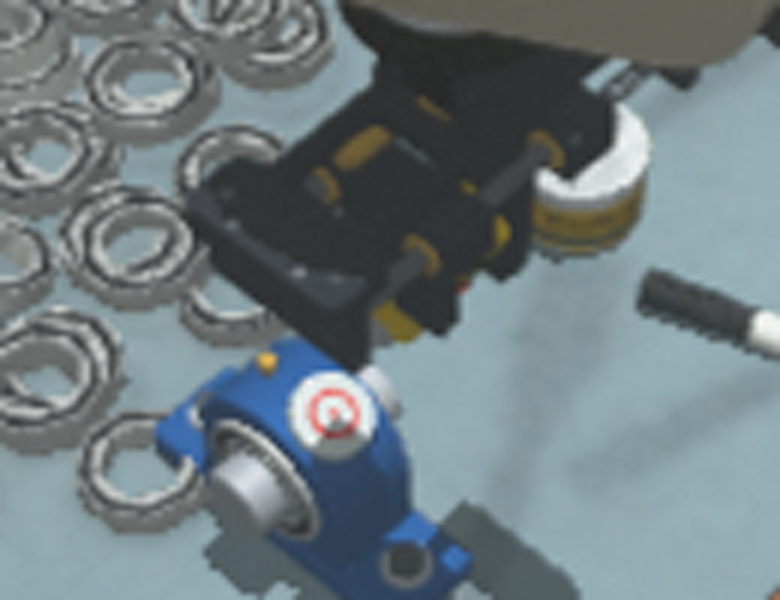

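The finger on the camera side hides the tip. I'll turn the wrist 48° for a side view of the pen, and turn back afterwards.

>>> move_arm(targets=[[[-1,0,0,0,-0.1],[-1,0,0,0,-0.11],[-1,0,0,0,-0.11],[-1,0,0,0,-0.11],[-1,0,0,0,-0.1],[-1,0,0,0,0],[-1,0,0,0,0]]])

```text
time: 14.38
ee_pos: [0.4115, 0.1898, 0.2419]
tool_rot: [-180.0, 0.0, -132.5]
ft_force: [0.4, -1.1, -1.3]
width: 0.0218
grasp_force: 30.0
```

Run:
```python
from h import *
s=observe();print(s["time"],s["ee_pos"],s["tool_rot"])
r=read_camera("scene")
for n in("pen","pen_tip"):
    for k in masks_of(r,n): print(n,k["p"],k["uv"],k["pixels"].sum())
a=np.radians(s["tool_rot"][2]-180);Rz=np.array([[np.cos(a),-np.sin(a),0],[np.sin(a),np.cos(a),0],[0,0,1]])
for th in(20,25,30):
    f=penpts([0,0,0],th,.006);P=[Rz@f(0,0,z)+s["ee_pos"] for z in(0,.02,.045,.07)];print(th,proj(r,P).round(1).tolist())
u,v=proj(r,P)[0].astype(int);u0,v0=u-40,v-50;print(u0,v0)
cv2.imwrite("pics/s6.png",cv2.resize(r["img"][v0:v0+75,u0:u0+100,::-1],None,fx=8,fy=8,interpolation=2))
```

```text
14.375 [0.41148955 0.18981702 0.24194536] [-1.79996481e+02  2.09859969e-03 -1.32536752e+02]
pen 0.56 [243.9, 213.5] 110
20 [[239.4, 220.7], [242.1, 215.6], [245.6, 209.0], [249.2, 202.3]]
25 [[235.4, 219.9], [238.8, 214.9], [243.2, 208.5], [247.7, 201.8]]
30 [[231.6, 218.9], [235.7, 214.1], [241.0, 207.8], [246.4, 201.4]]
191 168
```

View pics/s6.png

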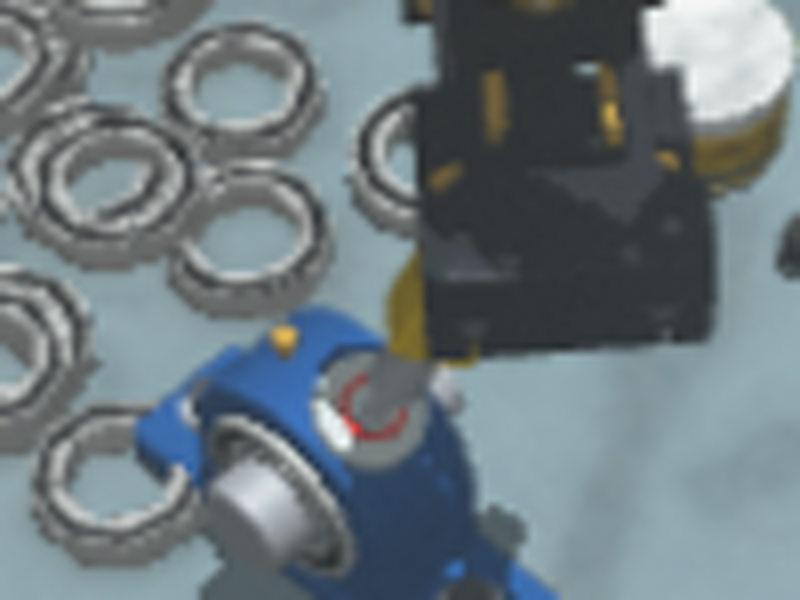

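This side view shows the pen's case at crop (405,310) and its sleeve running down to about (370,400), just above the ring at (372,408). From here I'll fit by numbers.

Run:
```python
from h import *
s=observe();I=[read_camera("scene") for _ in range(3)];r=I[-1];img=np.mean([i["img"] for i in I],0)
cv2.imwrite("pics/s7.png",img[:,:,::-1].astype(np.uint8))
a=np.radians(s["tool_rot"][2]-180);Rz=np.array([[np.cos(a),-np.sin(a),0],[np.sin(a),np.cos(a),0],[0,0,1]])
sub=img[195:224,228:256];K=8
S=cv2.resize(sub.astype(np.float32),None,fx=K,fy=K,interpolation=1)
yel=(S[...,0]-S[...,2]>45)&(S[...,1]-S[...,2]>25)
print("yellow px",yel.sum()/K/K)
def hull(P):
    uv=(proj(r,P)-[228,195]+.5)*K
    m=np.zeros(S.shape[:2],np.uint8);cv2.fillConvexPoly(m,cv2.convexHull(uv.astype(np.int32)),1);return m>0
# visible zone: not black finger
fin=S.max(2)<70
ang=np.linspace(0,2*np.pi,16)
res=[]
for th in np.arange(16,33,1.):
  for dx in np.arange(0,.0101,.001):
   for dz in(-.006,-.003,0,.003,.006):
    f=penpts([0,0,0],th,dx,dz);W=lambda x,y,z:Rz@f(x,y,z)+s["ee_pos"]
    c=hull([W(x,y,z) for x in(-.013,.013) for y in(-.011,.011) for z in(.045,.12)])&~fin
    res.append(((c&yel).sum()/(c|yel).sum(),th,dx,dz,*proj(r,[W(0,0,0)])[0].round(1)))
for q in sorted(res)[::-1][:14]:print(np.round(q,4))
for v in range(208,223):print(v,' '.join('%3d/%3d/%3d'%tuple(p) for p in img[v,232:248].astype(int)))
```

```text
yellow px 38.0
[  0.3492  26.       0.       0.     237.1    220.3   ]
[  0.3491  27.       0.       0.     236.3    220.1   ]
[3.477e-01 2.400e+01 3.000e-03 0.000e+00 2.375e+02 2.204e+02]
[3.477e-01 2.600e+01 1.000e-03 0.000e+00 2.367e+02 2.202e+02]
[3.461e-01 2.500e+01 2.000e-03 0.000e+00 2.371e+02 2.203e+02]
[3.447e-01 2.300e+01 4.000e-03 0.000e+00 2.378e+02 2.204e+02]
[3.441e-01 2.500e+01 1.000e-03 0.000e+00 2.375e+02 2.204e+02]
[3.436e-01 2.200e+01 5.000e-03 0.000e+00 2.382e+02 2.205e+02]
[3.423e-01 2.400e+01 2.000e-03 0.000e+00 2.379e+02 2.204e+02]
[3.390e-01 2.200e+01 4.000e-03 0.000e+00 2.386e+02 2.206e+02]
[3.388e-01 2.300e+01 3.000e-03 0.000e+00 2.382e+02 2.205e+02]
[3.376e-01 2.100e+01 6.000e-03 0.000e+00 2.386e+02 2.206e+02]
[3.376e-01 2.000e+01 7.000e-03 0.000e+00 2.389e+02 2.207e+02]
[3.359e-01 2.100e+01 5.000e-03 0.000e+00 2.390e+02 2.207e+02]
208  58/101/161  59/103/163  65/109/165  84/121/166 118/148/169 142/166/172 139/158/159 122/123/ 92 109/ 97/ 46 113/100/ 45 122/108/ 44 109/ 97/ 47  59/ 60/ 54  48/ 52/ 56  47/ 52/ 55  49/ 54/ 57
209  58/104/164  58/105/166  57/1
[... 2010 characters left out ...]
/105 101/107/109 120/113/113 125/ 85/ 86 117/125/126 114/124/126  88/101/113  51/ 71/ 98  70/ 84/104  98/106/112
220 222/231/231 213/207/206 185/ 92/ 89 108/ 90/ 91 103/108/112 103/108/111  99/105/108 111/112/113 125/100/101 128/ 86/ 86 118/126/127 113/123/125  89/102/114  47/ 67/ 95  57/ 76/ 99 100/118/129
221 225/234/233 221/227/226 214/163/162 214/ 65/ 64 108/ 88/ 90 103/109/112 108/105/106 125/ 84/ 84 130/ 76/ 76 123/108/108 118/127/127 108/119/122  65/ 83/104  47/ 68/ 95  49/ 69/ 95  71/ 91/111
222 211/221/220 226/234/233 213/215/214 149/ 92/ 92 126/ 66/ 66 124/ 65/ 66 128/ 72/ 72 124/ 83/ 82 119/ 94/ 93 119/125/125 118/127/127 106/115/120  48/ 69/ 96  47/ 67/ 94  46/ 66/ 93  50/ 69/ 95
```

Run:
```python
from h import *
s=observe();r=read_camera("scene");img=cv2.imread("pics/s7.png")[:,:,::-1].astype(float)
a=np.radians(s["tool_rot"][2]-180);Rz=np.array([[np.cos(a),-np.sin(a),0],[np.sin(a),np.cos(a),0],[0,0,1]])
rows=np.arange(198,212);d=img[...,0]-img[...,2]  # R-B
obs=[]
for v in rows:
    l=d[v,233:246];lo,hi=l[:3].min(),l.max();t=5 if lo<0 else (lo+hi)/2
    t=20;i=np.where((l[:-1]<t)&(l[1:]>=t))[0]
    obs.append(233+i[0]+(t-l[i[0]])/(l[i[0]+1]-l[i[0]]) if len(i) else np.nan)
obs=np.array(obs);print(np.c_[rows,obs.round(2)].tolist())
def sil(th,dx,dz=0):
    f=penpts([0,0,0],th,dx,dz);W=lambda x,y,z:Rz@f(x,y,z)+s["ee_pos"]
    c=[]
    for y in(-.011,.011):
        e=proj(r,[W(.013,y,z) for z in(.045,.135)]);c.append(e)
    e=min(c,key=lambda e:e[:,0].sum());return e
g=~np.isnan(obs);p=np.polyfit(rows[g],obs[g],1);print("slope",p[0],"at205",np.polyval(p,205))
for th in(18,20,22,24,26,28,30):
    e=sil(th,.004);k=(e[1,0]-e[0,0])/(e[1,1]-e[0,1]);print(th,e.round(1).tolist(),k.round(3),(e[0,0]+k*(205-e[0,1])).round(2))
```

```text
[[198.0, nan], [199.0, 242.89], [200.0, 241.76], [201.0, 241.12], [202.0, 240.48], [203.0, 239.74], [204.0, 239.34], [205.0, 238.93], [206.0, 238.86], [207.0, 238.85], [208.0, 238.8], [209.0, 239.13], [210.0, 239.26], [211.0, 239.09]]
slope -0.27821334036919837 at205 239.86721604550496
18 [[241.4, 204.7], [253.2, 178.7]] -0.455 241.24
20 [[240.5, 204.4], [253.7, 178.6]] -0.513 240.17
22 [[239.6, 204.1], [254.2, 178.5]] -0.571 239.06
24 [[238.7, 203.8], [254.7, 178.4]] -0.63 237.92
26 [[237.8, 203.4], [255.2, 178.3]] -0.691 236.75
28 [[237.0, 203.1], [255.7, 178.3]] -0.753 235.54
30 [[236.2, 202.7], [256.2, 178.2]] -0.817 234.29
```

>>> move_arm(targets=[[[-1,0,0,0,0.1],[-1,0,0,0,0.11],[-1,0,0,0,0.11],[-1,0,0,0,0.11],[-1,0,0,0,0.097],[-1,-0.2,-0.045,0.5,0],[-1,-0.2,0,0.6,0],[-1,-0.11,0,0.36,0],[-1,0,0,0,0],[-1,0,0,0,0]]])

```text
time: 15.98
ee_pos: [0.432, 0.1883, 0.1843]
tool_rot: [180.0, 0.1, -179.8]
ft_force: [-0.5, -0.1, -1.8]
width: 0.0216
grasp_force: 30.0
```

```bash
cat > chk.py <<'E'
from h import *
F=[];P=[]
for i in range(8):
    r=read_camera("scene");s=observe();F.append(s["ft_force"]);P.append(s["ee_pos"])
F=np.array(F);n=np.array([-.4226,0,.9063])
print(s["time"],"tcp",np.mean(P,0).round(4),"rot",s["tool_rot"].round(2),"F",F.mean(0).round(2),F.std(0).round(2),"along n",(F@n).mean().round(2))
E
python3 - <<'E'
from chk import *
img=r["img"];cv2.imwrite("pics/s8.png",img[:,:,::-1])
f=penpts(s["ee_pos"],24.5,.005);print(proj(r,[f(0,0,0),f(0,0,.02),f(0,0,.045)]).round(1).tolist())
for v in range(205,226):print(v,' '.join('%3d/%3d'%(p[0],p[1]-p[2]) for p in img[v,226:252].astype(int)))
E
```

```text
16.375 tcp [0.4319 0.1883 0.184 ] rot [ 1.8000e+02  2.0000e-02 -1.7978e+02] F [ 0.14  0.13 -1.51] [0.45 0.54 0.49] along n -1.42
[[237.7, 215.9], [239.9, 213.4], [242.7, 210.1]]
205  54/ -2  46/ -2  48/ -2  49/ -2  48/ -2  47/ -2  49/ -2  47/ -3  48/ -2  49/ -2  47/ -2  47/ -1  46/ -2  48/ -2  51/ -2  50/ -2  60/ -1  66/ -2  66/ -2  65/ -2  69/  0  82/ 18  91/ 24  65/  9  45/ -2  47/ -3
206  93/ -6  83/ -5  65/ -4  60/ -4  48/ -1  48/ -2  53/ -1  53/ -2  47/ -1  48/ -2  47/ -2  47/ -1  48/ -2  47/ -2  50/ -2  58/ -3  66/ -2  66/ -4  64/ -3  63/ -3  60/  3  85/ 23  95/ 28  53/  4  46/ -2  45/ -2
207 118/ -5 130/ -5  78/ -5  66/ -5  63/ -4  75/ -5  92/ -4  60/ -3  51/ -1  47/ -1  47/ -2  47/ -2  48/ -1  47/ -2  50/ -3  62/ -3  67/ -3  65/ -2  62/ -3  52/ -2  48/ -2  55/  4  59/  5  46/ -1  47/ -2  49/ -1
208  80/ -5  85/ -4  69/ -6  66/ -6  65/ -6  70/ -4  80/ -5  75/ -3  64/ -5  64/ -5  60/ -4  47/ -3  46/ -2  44/ -2  50/ -3  63/ -3  68/ -2  59/ -2  49/ -2  46/ -2  46/ -3  45/ -4  46/ -3  46/ -2  46/ -2  47/ -2
209  58/ -3  68/ -6  67/ -6  67/ -5  67/ -7  67/ -5  68/ -6  68/ -4  66/ -
[... 2829 characters left out ...]
  48/-29  46/-28  46/-28  50/-25  93/-12 148/ -5 147/ -7 149/ -8
223 185/  2  55/-21  47/-30  48/-39  53/-28  77/-14 108/  1 120/  1 117/  0 115/  1 115/  1 119/  0 123/ -1 120/  0 120/  0 119/  1 113/ -3  79/-15  46/-29  46/-29  47/-28  45/-26  70/-20 120/-11 149/ -8 148/ -8
224 191/  3 195/  1  55/-20  45/-26  48/-29  58/-24  87/ -8 110/  0 121/  1 121/  1 121/ -1 121/  0 119/  1 120/  0 120/  1 112/ -2  80/-14  52/-26  45/-27  46/-29  46/-26  46/-26  64/-21 113/-13 151/ -8 149/ -7
225 129/  1 192/  3 191/  0  55/-20  47/-26  49/-29  56/-26  72/-18  99/ -5 113/  1 116/  0 118/  0 120/  0 115/  1 102/ -2  71/-13  52/-25  46/-27  46/-27  46/-27  45/-27  45/-27  50/-25  95/-14 149/ -9 148/ -9
```

>>> move_arm(targets=[[[-1,-0.042,0,0.091,0],[-1,-0.042,0,0.091,0],[-1,0,0,0,0]]])

```text
time: 16.75
ee_pos: [0.4352, 0.1882, 0.1758]
tool_rot: [-180.0, -0.0, -179.8]
ft_force: [0.1, -0.4, -1.8]
width: 0.0218
grasp_force: 30.0
```

```bash
python3 chk.py
```

```text
17.15 tcp [0.4352 0.1882 0.1762] rot [ 1.8000e+02  1.0000e-02 -1.7978e+02] F [-0.09  0.14 -1.51] [0.39 0.41 0.53] along n -1.33
```

>>> move_arm(targets=[[[-1,-0.032,0,0.068,0],[-1,0,0,0,0]]])

```text
time: 17.4
ee_pos: [0.4364, 0.1882, 0.1733]
tool_rot: [-180.0, -0.0, -179.8]
ft_force: [-0.1, 0.3, -1.7]
width: 0.0218
grasp_force: 30.0
```

```bash
python3 chk.py
```

```text
17.8 tcp [0.4365 0.1882 0.1735] rot [-180.      0.   -179.78] F [ 0.45  0.27 -1.29] [0.66 0.73 0.35] along n -1.36
```

>>> move_arm(targets=[[[-1,-0.021,0,0.045,0],[-1,0,0,0,0]]])

```text
time: 18.05
ee_pos: [0.4374, 0.1882, 0.1717]
tool_rot: [180.0, 0.0, -179.8]
ft_force: [-0.6, -0.0, 0.3]
width: 0.0218
grasp_force: 30.0
```

```bash
python3 chk.py
```

```text
18.45 tcp [0.4374 0.1882 0.1718] rot [ 1.8000e+02  1.0000e-02 -1.7978e+02] F [-0.78  0.08 -0.4 ] [0.35 0.45 0.62] along n -0.03
```

>>> move_arm(targets=[[[-1,-0.021,0,0.045,0],[-1,0,0,0,0]]])

```text
time: 18.7
ee_pos: [0.4382, 0.1882, 0.1698]
tool_rot: [180.0, -0.0, -179.8]
ft_force: [-1.1, -0.0, 0.5]
width: 0.022
grasp_force: 30.0
```

```bash
python3 chk.py
```

```text
19.1 tcp [0.4382 0.1882 0.1699] rot [-180.      0.   -179.78] F [-0.47  0.22  0.37] [0.43 0.47 0.48] along n 0.54
```

Run:
```python
from h import *
img=np.mean([read_camera("scene")["img"].astype(float) for _ in range(4)],0);r=read_camera("scene");s=observe()
f=penpts(s["ee_pos"],24.5,.005);print(proj(r,[f(0,0,0),f(0,0,.02),f(0,0,.045),[.485,.188,.091]]).round(1).tolist())
for v in range(211,228):print(v,' '.join('%3d/%3d/%3d'%(p[1],p[0]-p[1],p[0]-p[2]) for p in img[v,230:247].astype(int)))
```

```text
[[236.2, 217.8], [238.3, 215.3], [241.0, 212.1], [237.2, 218.5]]
211  77/ -6/-10  76/ -6/-10  70/ -5/ -9  68/ -5/-10  67/ -4/ -9  62/ -4/ -8  49/ -4/ -7  48/ -4/ -6  52/ -4/ -6  61/ -3/ -6  64/ -4/ -6  54/ -4/ -6  50/ -4/ -6  48/ -4/ -6  48/ -4/ -6  48/ -4/ -6  49/ -4/ -7
212  71/ -5/-10  71/ -5/-10  71/ -5/-10  70/ -5/ -9  61/ -5/ -9  52/ -3/ -6  48/ -4/ -6  51/ -5/ -7  59/ -4/ -7  64/ -3/ -3  61/ -1/  5  48/ -4/ -6  49/ -4/ -6  48/ -4/ -6  49/ -5/ -7  48/ -4/ -6  49/ -5/ -7
213  72/ -5/-10  71/ -5/-10  67/ -4/ -9  57/ -4/ -8  51/ -5/ -7  48/ -3/ -6  53/ -4/ -6  62/ -3/ -6  70/  1/  9  88/  8/ 48  87/  9/ 51  55/ -1/  4  48/ -4/ -6  49/ -4/ -6  49/ -4/ -6  48/ -3/ -5  49/ -5/ -7
214  69/ -5/-10  67/ -6/-10  57/ -4/ -7  50/ -3/ -6  49/ -5/ -7  51/ -4/ -7  63/ -4/ -6  73/ -2/  1  83/  6/ 38  98/ 12/ 69  98/ 12/ 70  88/  9/ 54  64/  1/ 17  49/ -5/ -7  49/ -5/ -6  48/ -4/ -6  49/ -4/ -6
215  56/ -3/ -7  53/ -4/ -7  51/ -5/ -6  48/ -3/ -6  48/ -3/ -7  55/ -4/ -6  74/ -4/ -6  89/ -3/ -5  93/  0/ 11  99/ 10/ 61 100/ 12/ 72  98/ 13/ 71  92/ 10/ 60  74/  5/ 31  50/ -4/ -7  49/ -5/ -7  49/ -4
[... 1800 characters left out ...]
/ -9 123/-11/-12  94/-14/-29  70/-19/-45  65/-20/-48  65/-21/-49  65/-20/-47
225  65/-20/-46  69/-23/-52  69/-21/-49  75/-16/-37  98/-10/-16 116/ -8/ -8 125/ -8/ -7 127/ -9/ -8 129/ -9/ -9 125/-10/ -9 110/ -9/-11  83/-14/-27  70/-19/-45  65/-21/-49  64/-20/-49  64/-20/-48  65/-20/-47
226  70/-16/-36  64/-19/-45  68/-22/-52  70/-21/-50  78/-18/-40  87/-14/-31  96/-13/-23 101/-11/-16  98/-11/-17  89/-14/-26  78/-15/-34  67/-21/-47  66/-21/-49  65/-21/-48  65/-20/-47  64/-20/-48  64/-20/-46
227 101/ -6/-11  62/-18/-42  65/-20/-47  68/-22/-52  68/-22/-51  69/-21/-49  71/-20/-47  72/-18/-42  71/-19/-43  68/-20/-46  66/-20/-48  66/-21/-49  65/-21/-49  65/-20/-47  64/-20/-47  64/-21/-48  65/-21/-46
```

The ring shows at columns 236–241, rows 218–222, and the pen's end covers most of the red dot at (238,219), so the tip is near the centre. The pen is in contact, with about 2.7 mm of travel used. I'll press about 3.2 mm more.

>>> move_arm(targets=[[[-1,-0.017,0,0.036,0],[-1,-0.017,0,0.036,0],[-1,0,0,0,0],[-1,0,0,0,0]]])

```text
time: 19.85
ee_pos: [0.4395, 0.1882, 0.1671]
tool_rot: [-180.0, -0.0, -179.8]
ft_force: [-0.9, 0.7, 1.8]
width: 0.0217
grasp_force: 30.0
```

```bash
python3 chk.py; python3 chk.py
python3 - <<'E'
from h import *
img=np.mean([read_camera("scene")["img"].astype(float) for _ in range(4)],0)
for v in range(214,224):print(v,' '.join('%3d/%3d/%3d'%(p[1],p[0]-p[1],p[0]-p[2]) for p in img[v,234:245].astype(int)))
E
```

```text
20.25 tcp [0.4395 0.1882 0.1671] rot [-180.      0.   -179.78] F [-1.14  0.3   1.25] [0.56 0.5  0.38] along n 1.62
20.65 tcp [0.4395 0.1882 0.167 ] rot [ 180.     -0.   -179.78] F [-0.8   0.18  1.55] [0.31 0.44 0.42] along n 1.74
214  49/ -4/ -6  56/ -5/ -7  63/ -4/ -6  71/  0/  9  88/  9/ 49  96/ 11/ 66  89/ 10/ 55  64/  2/ 18  48/ -4/ -6  49/ -4/ -6  49/ -5/ -6
215  49/ -5/ -7  58/ -5/ -7  73/ -4/ -7  80/  0/  8  96/  7/ 46 100/ 12/ 72  98/ 12/ 69  92/ 10/ 60  74/  6/ 34  55/ -1/  5  48/ -4/ -6
216  49/ -4/ -7  64/ -5/ -7  89/ -4/ -7  91/ -4/ -4  95/ -1/  9  98/  8/ 48 100/ 12/ 72  99/ 13/ 72  96/ 12/ 67  86/  9/ 51  55/ -1/  3
217  50/ -5/ -7  65/ -4/ -6  93/ -5/ -8  93/ -4/ -7  93/ -4/ -6  93/  1/  9  96/  8/ 48 100/ 12/ 72  99/ 12/ 71  95/  9/ 53  80/ -5/  6
218  49/ -4/ -7  70/ -4/ -6 106/ -5/ -7 104/ -5/ -7  92/ -4/ -7  90/ -3/ -4  88/  7/ 18  91/ 25/ 74 101/  9/ 57 106/ -1/ 17  99/-12/-21
219  49/ -4/ -6  70/ -5/ -7 108/ -7/ -7 111/ -2/ -1 101/  9/  8 116/ -6/ -8 111/  9/ 10  81/ 48/ 54 125/ -7/ -2 122/ -9/ -8 102/-14/-26
220  49/ -4/ -6  70/ -5/ -7 112/ -7/ -7 125/ -8/ -8 124/ -6/ -6 123/ -2/ -2 101/ 26/ 27  86/ 44/ 44 128/ -9/ -9 124/ -9/-11 102/-13/-24
221  49/ -3/ -6  62/ -4/ -6  94/  1/  0 115/  8/  8 120/  1/  1  86/ 42/ 42  75/ 57/ 58 107/ 17/ 16 128/ -8/ -8 120/-10/-12  82/-18/-40
222  51/ -5/ -7  53/  7/  5  57/ 42/ 41  64/ 66/ 66  74/ 57/ 57  83/ 43/ 44  93/ 26/ 26 126/ -6/ -6 128/ -9/ -9 117/-10/-14  68/-21/-49
223  73/ -6/ -9  72/ -4/ -5 106/ -1/  0 121/  1/  2 121/  1/  2 122/ -2/ -1 124/ -5/ -5 129/-10/ -9 122/-10/-12  93/-15/-30  65/-21/-50
```

```bash
python3 -c "
from plant import *
print(sign_off())"
```

```text
the job is handed in; nothing more can be done
None
```

The pen is out of its stand and held on the pad inside the red ring, about 1–2 mm from the dot, tilted about 24° (±2°) to match the pad's 25° slope and pressed in about 6 mm at 3 N; the job was handed in at about 21 s, and no verdict was shown.

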